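Push a sweet carton into the date coder's guides and stamp it

TASK

Put the best-before date on the teal carton. Without gripping or lifting it, push it along the worktop with the fingertips until it sits square in the corner of the date coder's guides, one long side flush against the side guide and its leading end (the one with the blank white date panel) flush against the end stop, under the stamp head. Then press the coder's black knob all the way down with the fingertips to print, keep it down for half a second, let it come back up, and leave the carton sitting in the guides; the print pad must not touch the carton before it is fully home, and the other goods are left where they are.

Things in the scene. Friction and masses are not known exactly. Their poses are not given: they have to be found in the camera images.
- teal_carton: the carton to be dated: teal and red box, 120 long x 50 wide x 35 high as it lies on its broad side on the worktop, rigid, about 0.12 kg, slides freely. As it lies its own y runs along its length, its z (level) along its width, its x is vertical. Origin: middle of one long side face. Starts right of the coder and nearer the robot, its length within 25 degrees of the robot's x axis
- carton_mid (a point): centre of the teal carton (17.5 above the worktop as it lies); axes as the carton's body
- date_panel (a point): centre of the blank white panel for the date, 30 x 34, on the carton's upper face, 38 from carton_mid towards the carton's own -y: the leading end, which already points away from the robot at the start. With the carton home it lies right under the print pad
- date_coder: green hand-operated bench date coder, screwed down; place and yaw (-0.15 to 0.2 rad) vary. Origin and axes as point guide_corner, z up. A 12 high foot lies behind the end stop (x = 6 to 106, y = -90 to 40); a column on it (x = 32 to 68, y = -47 to -3) carries the stamp head
- guide_corner (a point): inside corner of the two steel guides, on the worktop; coder's axes. End stop: face in the plane x = 0, y = -95 to 15, 24 high, 6 thick. Side guide: face in the plane y = 0, x = -260 to 0, 22 high, 4 thick, with a flange to y = 30, 6 high over its screws. The carton's home is x = -120 to 0, y = -50 to 0 (centre -60, -25), reached by pushing towards +x and +y, sliding on the worktop itself
- print_pad: the coder's print pad; origin at the centre of its rubber underside, in the coder's frame at x = -22, y = -25, 44 above the worktop at rest, so 9 clear of the carton's top; goes down with the plunger. The pad unit is 36 x 40; over it the fixed head spans x = -44 to 68, y = -49 to -1, z = 82 to 119
- knob_top (a point): centre of the top of the coder's black mushroom knob, 40 across, 166 above the worktop at rest, at x = -22, y = -25 in the coder's frame, nothing above it; it goes down with the plunger
- plunger (a joint): travel of the knob and plunger in m: 0 up, 0.014 fully down against its own stop. A spring returns it; the push needed grows from about 2 N to about 5 N at the bottom, and to about 10 N with the carton under the sprung pad, which meets the carton after 9 mm
- cream_carton: bystander: cream and orange carton standing on edge, 30 x 110 x 65 high, already dated, left of the coder; origin at the centre of its underside
- red_green_carton: bystander: green and red carton standing on edge, 28 x 85 x 60 high, already dated, beside the cream one; origin at the centre of its underside
- service_bell: bystander: counter bell with black foot, diameter 79, 64 high, at the right; origin at the centre of its underside
- choc_bar_a: bystander: flat teal and yellow chocolate bar, 58 x 173 x 13 thick, at the right edge; origin at the centre of its underside
- choc_bar_b: bystander: the other flat chocolate bar, 58 x 168 x 13 thick, beside the first; origin at the centre of its underside
- scoop: bystander: steel sweet scoop with a round handle, 149 x 52 x 28 high, at the near left; origin at the centre of its underside
Things that resemble listed ones, but are neither listed nor needed, are in the scene too. What is shaped like the teal_carton but blue or yellow is not meant.

How it is judged (in metres and radians):
On the way, in this order (a step that is already met when the one before it is completed fails the run):
1. the carton sits home in the guides (each gap under 3 mm, square within 0.05 rad), the knob still up (x of carton_mid in the frame of guide_corner between -0.063 and -0.055 m and y of carton_mid in the frame of guide_corner between -0.028 and -0.02 m and angle between the y axis of teal_carton and the x axis of guide_corner, either way round below 0.05 rad and height (world z) of carton_mid between 0.012 and 0.023 m and angle between the x axis of teal_carton and the z axis of guide_corner, either way round below 0.12 rad and value of joint plunger below 0.004 m and x of date_panel in the frame of guide_corner above -0.03 m), for 0.2 s.
2. the knob is pressed fully down (over 12 of 14 mm) with the carton home under the pad (pad presses it with over 1.5 N) (x of carton_mid in the frame of guide_corner between -0.063 and -0.055 m and y of carton_mid in the frame of guide_corner between -0.028 and -0.02 m and angle between the y axis of teal_carton and the x axis of guide_corner, either way round below 0.05 rad and height (world z) of carton_mid between 0.012 and 0.023 m and angle between the x axis of teal_carton and the z axis of guide_corner, either way round below 0.12 rad and value of joint plunger above 0.012 m and contact force between print_pad and teal_carton above 1.5 N and x of date_panel in the frame of guide_corner above -0.03 m), for 0.3 s.
At the end, for the whole second after the job is handed in: the carton lies flat and at rest in the guides: its side within 3 mm of the side guide, its end within 3 mm of the end stop, square within 0.05 rad, the date panel at the stop end; the knob is up again (under 2 mm) (x of carton_mid in the frame of guide_corner between -0.063 and -0.055 m and y of carton_mid in the frame of guide_corner between -0.028 and -0.02 m and angle between the y axis of teal_carton and the x axis of guide_corner, either way round below 0.05 rad and height (world z) of carton_mid between 0.012 and 0.023 m and angle between the x axis of teal_carton and the z axis of guide_corner, either way round below 0.12 rad and value of joint plunger below 0.002 m and linear speed of teal_carton below 0.01 m/s and x of date_panel in the frame of guide_corner above -0.03 m); the robot touches nothing.
It fails at once if the carton is lifted (over 12 mm) or tipped (over 0.25 rad) (height (world z) of carton_mid above 0.0295 m or angle between the x axis of teal_carton and the z axis of guide_corner, either way round above 0.25 rad).
It fails at once if the carton is gripped or pressed down: the fingers bear on it with over 20 N while it is still clear of both guides (contact force between the fingers and teal_carton above 20 N and x of carton_mid in the frame of guide_corner below -0.085 m and y of carton_mid in the frame of guide_corner below -0.06 m).
It fails at once if the knob is pressed far enough for the pad to reach the carton (over 8 mm) while the carton is not home (4 mm) (value of joint plunger above 0.008 m and not (x of carton_mid in the frame of guide_corner between -0.064 and -0.055 m and y of carton_mid in the frame of guide_corner between -0.029 and -0.02 m and angle between the y axis of teal_carton and the x axis of guide_corner, either way round below 0.06 rad and height (world z) of carton_mid between 0.012 and 0.023 m and angle between the x axis of teal_carton and the z axis of guide_corner, either way round below 0.12 rad)).
It fails at once if another thing is displaced by more than 20 mm (distance of any of cream_carton, red_green_carton, service_bell, choc_bar_a, choc_bar_b from where it was at the start of the episode above 0.02 m).
It also fails if it takes over 67 s, if anything falls off the work surface, if the arm or the gripper's body presses on something with over 40 N, if the wrist force passes 120 N, or if a joint passes its speed limit or range.

ROBOT

A 6-joint arm with a two-finger parallel gripper is mounted at the origin on the work surface; the furniture and walls round the work are solid. World frame = base frame: x ahead of the robot, y to its left, z up, the work surface at z = 0. Lengths are in mm, angles in rad, forces in N, time in s.
With the tool pointing down it reaches from about 275 to 725 mm from the base axis. Payload 15.9 kg.
Tool frame: the origin (TCP) lies midway between the tips of the shut fingers; the grasp point (between the pads) lies 19 mm behind it; z points along the fingers, y is the line along which they close (so a half turn about z gives the same grasp; the last joint's range is limited). The gripper opens to 85 mm and grips with 20 to 120 N. Pads are 22 mm wide; open, the fingers measure 114 mm over their backs; the gripper's body (76 mm by 85 mm) begins 54 mm behind the grasp point. The pads swing forward as they close: fully open they stand 13 mm farther back than shut.
Start: joints at [1.213, 0.213, -0.034, 1.323, 0, 1.571], TCP at [175.1, 468.322, 231.306] pointing down, gripper open.
Joint ranges: [-2.98, 2.98], [-0.74, 1.72], [-1.14, 1.35], [-2.1, 2.04], [-1.57, 1.44], [-3.14, 3.14]. Speed limits (rad/s): [1.89, 1.89, 2.39, 2.57, 3.14, 3.14].

INTERFACE

Orientations are given as a unit quaternion [x, y, z, w].
In Python, from bench import r, optics gives the robot as it stands. Calls block until the motion is done:
- r.movep(position, orientation): joint-space move of the TCP to a pose.
- r.movel(position, frame=None, vel=150, until_force=None): straight line of the TCP; frame=None keeps the orientation; vel is the mean speed in mm/s. With until_force (N) it stops when the force on the tool has changed by that much, and returns True; else False.
- r.goto_joints(angles): joint-space move.
- r.let_go() and r.clamp(effort=None): open the fingers fully, or close them until they stop; effort is the grip in N (None keeps the last).
- r.wait(seconds).
- r.solve_ik(position, orientation): joint angles nearest the present ones, or None.
- optics.get_image(name): name is "scene" or "top" or "wrist"; returns the picture (480x640x3 uint8, red, green, blue); there is no depth.
- optics.calibration(name): a dict with "K" (3x3 intrinsics, pixels), "extrinsics" (4x4, takes a point from world to camera coordinates). Camera axes: x right, y down, z forward; pixel columns grow to the right and rows downward; lengths in mm; the calibration is good to about 2 mm. The wrist camera is an equidistant fisheye: a pixel r from the principal point sees the ray r / f radians off the axis. A picture is of the moment at which its call begins: read the wrist's pose just before it. calibration takes no time and is no camera call; for the wrist camera it gives the pose at the moment of the call.
A pose or a line that the arm cannot do raises r.MotionError and nothing moves.
- r.finish_job(): hands the job in; it is judged then, once.
Readings, each from a call of its own:
- r.read_time_s(): time.
- r.read_joints(): joint angles.
- r.read_dq(): joint speeds.
- r.read_tau(): joint torques, N m.
- r.read_eef_pos(): TCP position.
- r.read_ee_rot(): TCP orientation.
- r.read_wrist_force(): force on the tool from outside, world axes, zero at the start.
- r.read_ft_torque(): the same for the moment, N m.
- r.read_gripper_width(): finger opening in mm.
- r.read_grasp_force(): force on a finger pad.
Only numpy, scipy, OpenCV 4.12 (cv2) and the standard library are available. Lean on these libraries where they do the work, as an engineer would, in place of code of your own. Each camera call takes 0.05 s, during which the arm holds its last target. There are 200 camera calls.

## Working session

There is one attempt and no reset: what is moved stays moved. The work goes in short steps, each a Python script; the robot and the scene stay as the last script left them, time stands still between calls to the robot, and variables do not carry over. Pictures are saved under pics/ and viewed, at most 10 in all, crops included, and the job is handed in when it is done.

```bash
mkdir -p pics; python3 - <<'E'
from bench import r, optics
import cv2,numpy as np
for n in("top","scene"):
    im=optics.get_image(n);cv2.imwrite(f"pics/{n}.png",im[:,:,::-1])
    c=optics.calibration(n);print(n,np.round(c["K"],1).tolist(),np.round(c["extrinsics"],3).tolist())
print(r.read_time_s(),r.read_ee_rot(),r.read_eef_pos())
E
```

```text
top [[495.2, 0.0, 314.6], [0.0, 495.2, 237.1], [0.0, 0.0, 1.0]] [[-0.027, -1.0, 0.001, -21.805], [-0.992, 0.026, -0.125, 532.018], [0.125, -0.004, -0.992, 1341.537], [0.0, 0.0, 0.0, 1.0]]
scene [[464.5, 0.0, 322.7], [0.0, 464.5, 239.6], [0.0, 0.0, 1.0]] [[0.706, -0.708, 0.014, -400.768], [-0.553, -0.563, -0.614, 322.216], [0.443, 0.425, -0.789, 1015.67], [0.0, 0.0, 0.0, 1.0]]
0.1 [ 1.77938136e-01  9.84041556e-01 -4.79920353e-04 -7.49811319e-05] [174.997163   468.05033041 230.88733072]
```

View pics/top.png

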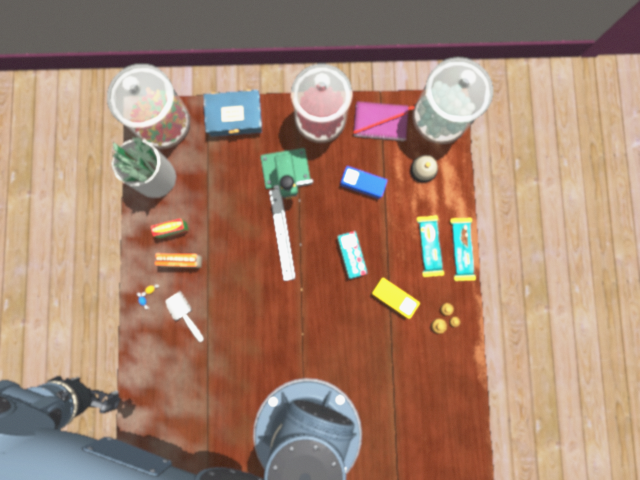

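View pics/scene.png

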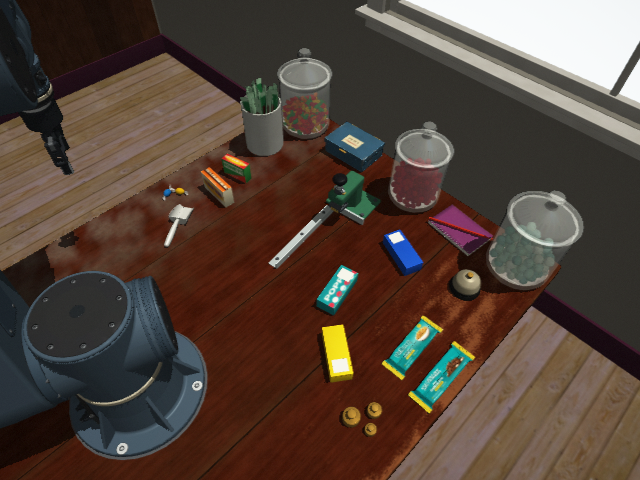

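The top view shows the teal and red carton with its white panel at (352,255). The coder's knob is at (287,182), and the side guide runs from (275,195) to (289,279).

Possible mix-ups are the blue carton (363,182), the yellow carton (396,298), and the choc bars (430,246) and (463,249), which are teal but flat. I choose (352,255).

```bash
cat >h.py <<'E'
from bench import r, optics
import cv2,numpy as np
from scipy.spatial.transform import Rotation as R
def ray(c,uv,fish=False):
    K=np.array(c["K"]);T=np.array(c["extrinsics"]);uv=np.atleast_2d(uv).astype(float)
    p=(uv-K[:2,2])/[K[0,0],K[1,1]]
    if fish:
        t=np.linalg.norm(p,axis=1,keepdims=True)+1e-12
        d=np.hstack([p/t*np.sin(t),np.cos(t)])
    else: d=np.hstack([p,np.ones((len(p),1))])
    return -T[:3,:3].T@T[:3,3], d@T[:3,:3]
def plane(c,uv,z,fish=False):
    o,d=ray(c,uv,fish); return (o+d*((z-o[2])/d[:,2])[:,None])[:,:2]
def quat(yaw):  # tool down, tool y axis at angle yaw in world
    y=np.array([np.cos(yaw),np.sin(yaw),0]);z=np.array([0,0,-1.]);x=np.cross(y,z)
    return R.from_matrix(np.c_[x,y,z]).as_quat()
E
python3 - <<'E'
from h import *
c=optics.calibration("top")
im=cv2.imread("pics/top.png")
hsv=cv2.cvtColor(im,cv2.COLOR_BGR2HSV)
print("carton",plane(c,[(352,255)],35),"knob",plane(c,[(287,182)],166),"rail",plane(c,[(289,279),(275,195)],22))
cv2.imwrite("pics/crop.png",cv2.resize(im[140:330,240:440],None,fx=3,fy=3,interpolation=cv2.INTER_CUBIC))
r.clamp()
for p in [(400,-40,330),(400,-40,300),(380,-40,280)]:
    q=quat(np.pi/2)
    for qq in (q,quat(-np.pi/2)):
        s=r.solve_ik(p,qq);print(p,s)
p=(400,-40,330)
r.movep(p,quat(np.pi/2) if abs(r.solve_ik(p,quat(np.pi/2))[5])<=abs(r.solve_ik(p,quat(-np.pi/2))[5]) else quat(-np.pi/2))
r.wait(.3)
cw=optics.calibration("wrist");w=optics.get_image("wrist");cv2.imwrite("pics/w1.png",w[:,:,::-1])
import pickle;pickle.dump(cw,open("w1.pkl","wb"))
print(np.round(cw["K"],1),np.round(cw["extrinsics"],3),r.read_time_s())
E
```

```text
carton [[ 478.58987001 -137.74419554]] knob [[657.63804859  31.06164799]] rail [[417.71492535  38.09640907]
 [655.76128692  72.88517864]]
(400, -40, 330) [-0.09966865  0.01517045 -0.01134851  1.54427737  0.         -0.09966865]
(400, -40, 330) [-0.09966865  0.01517045 -0.01134851  1.54427737  0.          3.041924  ]
(400, -40, 300) [-0.09966865  0.00878358 -0.09351716  1.46849558  0.         -0.09966865]
(400, -40, 300) [-0.09966865  0.00878358 -0.09351716  1.46849558  0.          3.041924  ]
(380, -40, 280) [-0.10487694 -0.0337977  -0.18567382  1.4189202   0.         -0.10487694]
(380, -40, 280) [-0.10487694 -0.0337977  -0.18567382  1.4189202   0.          3.03671571]
[[371.6   0.  320.4]
 [  0.  371.6 240.8]
 [  0.    0.    1. ]] [[-0.00000e+00  1.00000e+00  1.00000e-03  4.04070e+01]
 [ 9.60000e-01  0.00000e+00  2.80000e-01 -4.47175e+02]
 [ 2.80000e-01  1.00000e-03 -9.60000e-01  3.61664e+02]
 [ 0.00000e+00  0.00000e+00  0.00000e+00  1.00000e+00]] 3.25
```

View pics/crop.png

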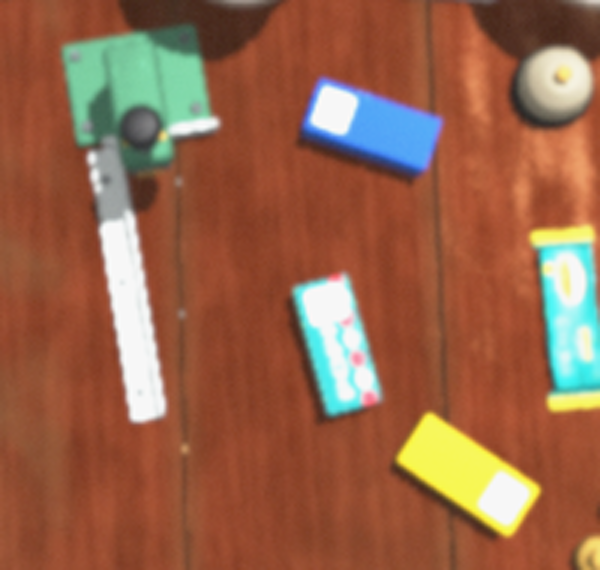

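View pics/w1.png

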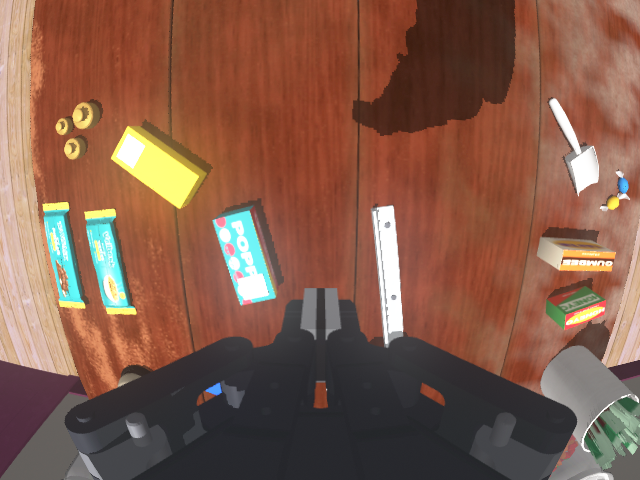

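The crop confirms that the carton at (352,255) in the top view is the teal one, with its white panel pointing away from the robot. In the wrist view it is at (245,255), lettered "POPPO", with the rail at (388,275). The gripper hides the coder head, so I'll flip the wrist to see the corner.

```bash
python3 - <<'E'
from h import *
import pickle
p=(400,-40,330)
s=r.solve_ik(p,quat(-np.pi/2));r.goto_joints(s);r.wait(.3)
cw=optics.calibration("wrist");w=optics.get_image("wrist");cv2.imwrite("pics/w2.png",w[:,:,::-1])
pickle.dump(cw,open("w2.pkl","wb"))
for n in("w1","w2"):
    c=pickle.load(open(n+".pkl","rb"));im=cv2.imread(f"pics/{n}.png")
    h=cv2.cvtColor(im,cv2.COLOR_BGR2HSV)
    m=cv2.inRange(h,(80,90,90),(98,255,255))
    m=cv2.morphologyEx(m,cv2.MORPH_CLOSE,np.ones((5,5)))
    for k in cv2.findContours(m,0,1)[0]:
        if cv2.contourArea(k)>300:
            rr=cv2.minAreaRect(k);b=cv2.boxPoints(rr);print(n,np.round(b).tolist());print(np.round(plane(c,b,35,True)).tolist())
print(r.read_time_s())
E
```

```text
w1 [[84.0, 220.0], [114.0, 213.0], [134.0, 307.0], [104.0, 313.0]]
[[425.0, -371.0], [417.0, -316.0], [555.0, -308.0], [569.0, -367.0]]
w1 [[42.0, 211.0], [68.0, 207.0], [83.0, 301.0], [58.0, 305.0]]
[[410.0, -452.0], [406.0, -399.0], [551.0, -402.0], [563.0, -460.0]]
w1 [[212.0, 218.0], [249.0, 207.0], [275.0, 297.0], [238.0, 308.0]]
[[426.0, -175.0], [413.0, -127.0], [532.0, -99.0], [549.0, -150.0]]
w2 [[575.0, 189.0], [583.0, 90.0], [609.0, 92.0], [602.0, 191.0]]
[[418.0, -398.0], [560.0, -403.0], [567.0, -458.0], [419.0, -454.0]]
w2 [[371.0, 84.0], [410.0, 75.0], [432.0, 172.0], [393.0, 181.0]]
[[533.0, -99.0], [546.0, -146.0], [429.0, -176.0], [417.0, -127.0]]
w2 [[529.0, 75.0], [562.0, 75.0], [563.0, 176.0], [530.0, 176.0]]
[[565.0, -309.0], [574.0, -364.0], [435.0, -372.0], [431.0, -316.0]]
6.25
```

View pics/w2.png

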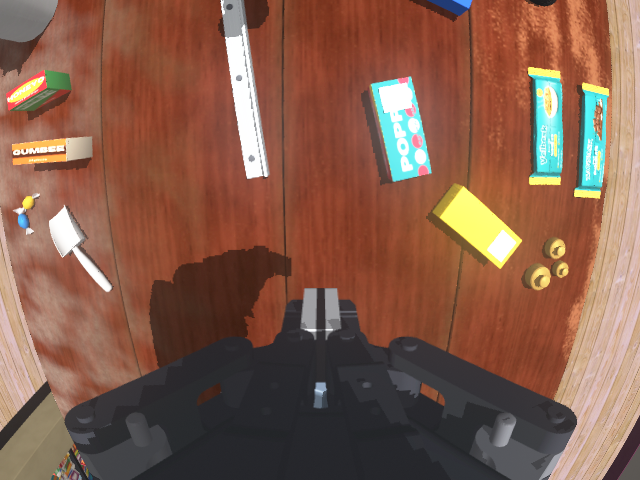

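The w2 view shows the carton at (400,128) with its panel away from the robot. The rail runs from (230,0) to (257,177), and the corner is out of frame, so I'll take one view farther forward.

```bash
python3 - <<'E'
from h import *
import pickle
p=(520,-70,330)
s=r.solve_ik(p,quat(-np.pi/2));print(s);r.goto_joints(s);r.wait(.3)
cw=optics.calibration("wrist");w=optics.get_image("wrist");cv2.imwrite("pics/w3.png",w[:,:,::-1])
pickle.dump(cw,open("w3.pkl","wb"))
im=w[:,:,::-1]
cv2.imwrite("pics/w3c.png",cv2.resize(im[0:240,130:450],None,fx=2.5,fy=2.5,interpolation=cv2.INTER_CUBIC))
print(r.read_time_s())
E
```

```text
[-0.13381098  0.27750673  0.29813866  1.59142826  0.          3.00778168]
7.1583
```

View pics/w3c.png

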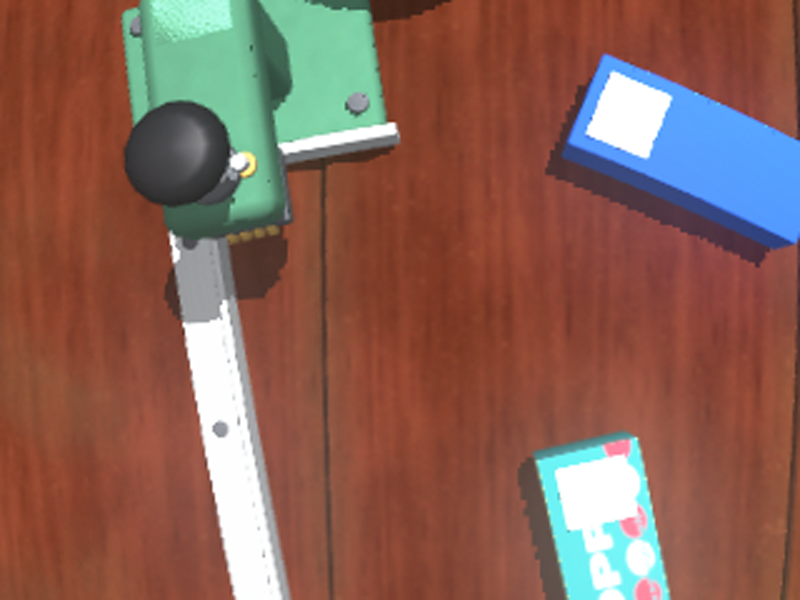

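The coder corner is clear: knob at crop (178,152), end stop edge from (285,165) to (398,146), rail base edge from (237,280) to (288,595). Next I fit the edges numerically.

```bash
cat > meas.py <<'E'
from h import *
import pickle
def fit(pts):
    vx,vy,x,y=cv2.fitLine(np.float32(pts),cv2.DIST_HUBER,0,.01,.01).ravel();return np.array([x,y]),np.array([vx,vy])
if __name__=="__main__":
    c=pickle.load(open("w3.pkl","rb"));im=cv2.imread("pics/w3.png")
    h=cv2.cvtColor(im,cv2.COLOR_BGR2HSV);S=cv2.GaussianBlur(h[:,:,1],(3,3),0).astype(int)
    # rail base edge: rows 118..235, search right from rail interior
    pts=[];tops=[]
    for v in range(120,238,3):
        u0=int(130+(232+(v*2.5-280)*51/315)/2.5)-8
        row=S[v,u0:u0+22];k=np.argmax(np.diff(row));pts.append((u0+k+.5,v))
    print(pts[::8])
    P=plane(c,pts,0,True);o,d=fit(P);print("rail z0",o,d,np.arctan2(d[1],d[0])%np.pi, np.abs((P-o)@[-d[1],d[0]]).max())
    e=[]
    for u in range(248,287,3):
        v0=int((165-(( u-130)*2.5-285)*19/113)/2.5)
        col=S[v0-6:v0+7,u];k=np.argmax(np.diff(col));e.append((u,v0-6+k+.5))
    print(e[::4])
    E_=plane(c,e,0,True);o2,d2=fit(E_);print("stop z0",o2,d2,np.arctan2(d2[1],d2[0])%np.pi)
    A=np.c_[d,-d2];t=np.linalg.solve(A,o2-o);print("corner",o+t[0]*d)
    m=cv2.inRange(h,(0,0,0),(179,255,75));m[:,:175]=0;m[:,225:]=0;m[95:]=0;m[:35]=0
    m=cv2.morphologyEx(m,cv2.MORPH_OPEN,np.ones((7,7)))
    k=max(cv2.findContours(m,0,1)[0],key=cv2.contourArea);cc,rad=cv2.minEnclosingCircle(k);print("knob px",cc,rad,plane(c,[cc],158,True),plane(c,[cc],166,True))
    for n in("w1","w2"):
        c=pickle.load(open(n+".pkl","rb"));h=cv2.cvtColor(cv2.imread(f"pics/{n}.png"),cv2.COLOR_BGR2HSV)
        # rail pixel: white top outline
        m=cv2.inRange(h,(0,0,120),(179,70,255));k=[k for k in cv2.findContours(m,0,1)[0] if cv2.contourArea(k)>800]
        for q in k:
            b=cv2.boxPoints(cv2.minAreaRect(q));print(n,np.round(b).tolist())
E
python3 meas.py
```

```text
[(np.float64(224.5), 120), (np.float64(228.5), 144), (np.float64(232.5), 168), (np.float64(236.5), 192), (np.float64(241.5), 216)]
rail z0 [535.8077   41.29988] [0.9896283  0.14365174] 0.14415045 0.8129588431024426
[(248, np.float64(64.5)), (260, np.float64(62.5)), (272, np.float64(60.5)), (284, np.float64(58.5))]
stop z0 [ 6.8682745e+02 -4.6724781e-01] [ 0.13289367 -0.9911303 ] 1.7040844
corner [678.4509   62.00558]
knob px (199.8795166015625, 62.51807403564453) 20.621614456176758 [[658.01733532  33.24118952]] [[656.29230031  30.60182908]]
w1 [[540.0, 216.0], [639.0, 216.0], [639.0, 479.0], [540.0, 479.0]]
w1 [[211.0, 218.0], [240.0, 208.0], [270.0, 296.0], [240.0, 306.0]]
w1 [[370.0, 207.0], [394.0, 204.0], [407.0, 345.0], [384.0, 347.0]]
w1 [[547.0, 100.0], [576.0, 91.0], [606.0, 186.0], [576.0, 196.0]]
w1 [[-36.0, 4.0], [12.0, -1.0], [56.0, 373.0], [9.0, 379.0]]
w2 [[574.0, 479.0], [632.0, 341.0], [649.0, 348.0], [590.0, 486.0]]
w2 [[-25.0, 301.0], [0.0, 292.0], [39.0, 403.0], [14.0, 412.0]]
w2 [[39.0, 220.0], [65.0, 204.0], [115.0, 287.0], [89.0, 303.0]]
w2 [[377.0, 82.0], [411.0, 75.0], [429.0, 166.0], [395.0, 173.0]]
w2 [[539.0, 479.0], [626.0, -2.0], [694.0, 10.0], [606.0, 491.0]]
w2 [[218.0, 0.0], [242.0, -3.0], [270.0, 176.0], [245.0, 179.0]]
w2 [[-0.0, 0.0], [57.0, 0.0], [57.0, 23.0], [0.0, 23.0]]
```

Corner is about (678.4, 62.0) with coder yaw about 0.143, and the knob position agrees. In the coder frame the carton is at about (-223, -169). I'll push it sideways onto the side guide with the open fingers, which gives a stable two-point contact.

```bash
cat >> h.py <<'E'
YAW=0.143;C0=np.array([678.4,62.0])
ex=np.array([np.cos(YAW),np.sin(YAW)]);ey=np.array([-ex[1],ex[0]])
def W(x,y,z): return [*(C0+x*ex+y*ey),z]
def L(p): p=np.asarray(p)[:2]-C0; return np.array([p@ex,p@ey])
E
python3 - <<'E'
from h import *
import pickle
r.let_go()
q=quat(YAW+np.pi)
print(r.solve_ik(W(-217,-220,150),q))
r.movep(W(-217,-220,150),q)
r.movel(W(-217,-220,30),vel=120)
print(r.movel(W(-217,-220,-1),vel=40,until_force=8),r.read_eef_pos())
print(r.movel(W(-219,-85,-1),vel=60,until_force=8),r.read_wrist_force())
print(r.movel(W(-219,-54,-1),vel=25,until_force=6),r.read_wrist_force(),L(r.read_eef_pos()),r.read_time_s())
c=optics.calibration("top");w=optics.get_image("top");cv2.imwrite("pics/t2.png",cv2.resize(w[140:330,220:420,::-1],None,fx=3,fy=3))
c=optics.calibration("wrist");w=optics.get_image("wrist");cv2.imwrite("pics/w4.png",w[:,:,::-1])
E
```

```text
[-0.360659    0.30036968 -0.12668401  1.14374264  0.         -2.07445532]
False [ 495.12570277 -186.75274992   -0.82041418]
False [ 0.74336096  0.09996305 -0.38875698]
True [-0.18061822 -3.06282668  3.3981005 ] [-219.09516275  -60.84873603] 17.525
```

View pics/w4.png

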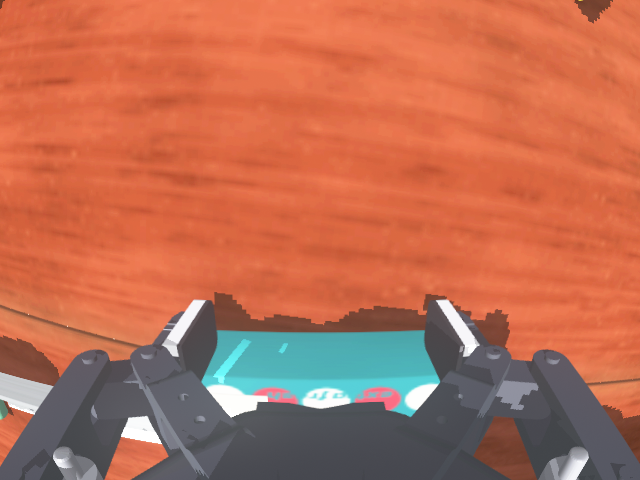

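The carton (325,370) bears on both fingers. It stopped at exactly the predicted y for being flush with the side guide. Now I'll push it home along x with shut fingers.

```bash
python3 - <<'E'
from h import *
r.movel(W(-219,-85,-1),vel=100)
r.movel(W(-219,-85,110),vel=150)
r.clamp()
q=quat(YAW+np.pi/2)
r.movep(W(-318,-27,110),q)
r.movel(W(-318,-27,25),vel=120)
r.movel(W(-318,-27,9),vel=60)
print(r.movel(W(-155,-27,9),vel=60,until_force=8),r.read_wrist_force(),L(r.read_eef_pos()))
print(r.movel(W(-124,-27,9),vel=20,until_force=6),r.read_wrist_force(),L(r.read_eef_pos()),r.read_time_s())
w=optics.get_image("top");cv2.imwrite("pics/t3.png",cv2.resize(w[140:330,220:420,::-1],None,fx=3,fy=3))
w=optics.get_image("wrist");cv2.imwrite("pics/w5.png",w[:,:,::-1])
E
```

```text
False [-0.07492526  0.5263966   0.66815496] [-155.08854257  -27.00829546]
True [ 0.39900225  0.3785199  -0.34071461] [-130.6398848   -26.95167404] 26.425
```

View pics/t3.png

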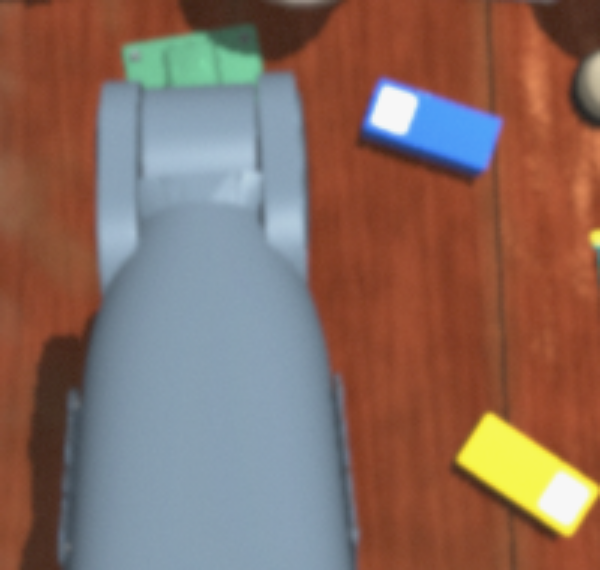

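It stopped at x = -130.6, where -131 was predicted for home. I'll back off and verify the carton's pose by wrist camera.

```bash
python3 - <<'E'
from h import *
import pickle
r.movel(W(-160,-27,9),vel=80)
r.movel(W(-160,-35,150),vel=200)
r.movep(W(-190,-75,230),quat(YAW-np.pi/2));r.wait(.3)
c=optics.calibration("wrist");w=optics.get_image("wrist");pickle.dump(c,open("w6.pkl","wb"));cv2.imwrite("pics/w6f.png",w[:,:,::-1])
im=w[:,:,::-1].copy();h=cv2.cvtColor(im,cv2.COLOR_BGR2HSV)
m=cv2.inRange(h,(80,90,70),(98,255,255));k=max(cv2.findContours(m,0,1)[0],key=cv2.contourArea)
b=cv2.boxPoints(cv2.minAreaRect(k));print(b.tolist());print([L(p).round(1).tolist() for p in plane(c,b,35,True)])
# project expected home corners (top face)
T=np.array(c["extrinsics"]);K=np.array(c["K"])
for x,y in [(-120,-50),(-120,0),(-44,-50),(-44,0),(-260,0)]:
  for z in (35,0):
    p=T[:3,:3]@np.array(W(x,y,z))+T[:3,3];t=np.arctan2(np.hypot(*p[:2]),p[2]);u=p[:2]/np.hypot(*p[:2])*t*K[0,0]+K[:2,2]
    print(x,y,z,u.round(1)); cv2.circle(im,tuple(int(i) for i in u.round()),1,(255,0,255) if z else (0,255,0),-1)
cv2.imwrite("pics/w6.png",cv2.resize(im[0:240,160:480],None,fx=2.5,fy=2.5));print(r.read_time_s())
E
```

```text
[[238.0, 11.0], [294.0, 11.0], [294.0, 137.0], [238.0, 137.0]]
[[1.0, -0.1], [-2.2, -51.7], [-121.2, -51.8], [-119.8, -0.5]]
-120 -50 35 [291.9 135.7]
-120 -50 0 [294.6 135.6]
-120 0 35 [237.5 137.2]
-120 0 0 [245.1 136.9]
-44 -50 35 [291.8  53.5]
-44 -50 0 [294.5  60.9]
-44 0 35 [237.   56.2]
-44 0 0 [244.6  63. ]
-260 0 35 [244.5 281. ]
-260 0 0 [250.7 268.7]
30.8333
```

View pics/w6.png

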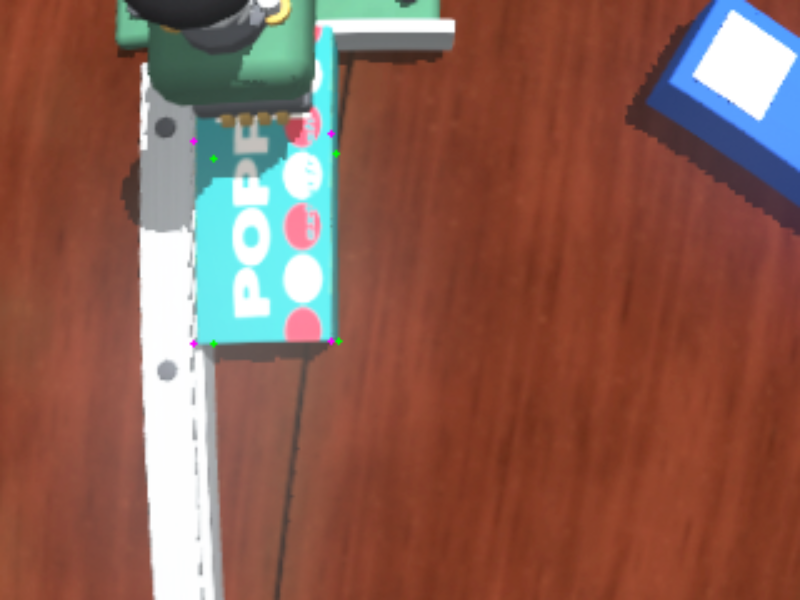

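The carton sits home within about 1 mm, with its lower-right corner at crop (335,342) against (332,342) expected. A light side nudge makes sure it's flush, then I press the knob.

```bash
python3 - <<'E'
from h import *
q=quat(YAW+np.pi)
r.movep(W(-98,-95,130),q)
r.movel(W(-98,-95,12),vel=150)
print(r.movel(W(-98,-57,12),vel=25,until_force=4),L(r.read_eef_pos()))
r.movel(W(-98,-95,12),vel=100)
r.movel(W(-98,-120,215),vel=200)
r.movep(W(-22,-25,200),quat(YAW+np.pi/2));r.wait(.2)
print(r.movel(W(-22,-25,146),vel=25,until_force=20),r.read_eef_pos()[2],r.read_wrist_force(),r.read_time_s())
r.wait(.7);print(r.read_eef_pos()[2],r.read_wrist_force())
E
```

```text
True [-98.1481072  -62.25861569]
True 151.58673135650582 [-3.11215076  0.4397989  10.49978015] 41.9917
151.52774927172507 [-3.65366107e+00  1.20773744e-04  1.15199584e+01]
```

The knob bottomed out (TCP z 151.5, about 11 N held for 0.7 s). Now I'll release it and verify.

```bash
python3 - <<'E'
from h import *
r.movel(W(-22,-25,172),vel=40)
r.movel(W(-22,-25,240),vel=150)
r.movep(W(-190,-75,230),quat(YAW-np.pi/2));r.wait(.3)
c=optics.calibration("wrist");w=optics.get_image("wrist")
h=cv2.cvtColor(w[:,:,::-1].copy(),cv2.COLOR_BGR2HSV)
m=cv2.inRange(h,(80,90,70),(98,255,255));k=max(cv2.findContours(m,0,1)[0],key=cv2.contourArea)
b=cv2.boxPoints(cv2.minAreaRect(k));print([L(p).round(1).tolist() for p in plane(c,b,35,True)])
a=cv2.imread("pics/w6f.png");cv2.imwrite("pics/w7.png",np.hstack([a[0:240,160:480],w[0:240,160:480,::-1]]));print(r.read_time_s(),r.read_wrist_force())
E
```

```text
[[1.1, -0.1], [-2.2, -51.7], [-121.2, -51.8], [-119.8, -0.5]]
46.875 [-0.50669017 -0.79630858 -0.54952801]
```

View pics/w7.png

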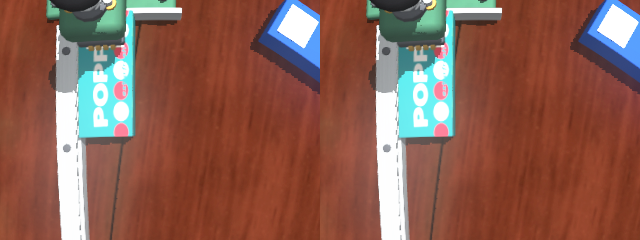

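The before and after views match: the carton is still home (trailing end at (425,136) on the right) and the knob is up.

```bash
python3 -c "
from bench import r
print(r.finish_job())"
```

```text
the job is handed in; nothing more can be done
None
```

I pushed the teal carton home in the guides, held the knob fully down for about 0.7 s, let it come back up, and handed the job in shortly after 47 s; no verdict came back.

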